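# Lay the guard plates on the machine apron

## Robot

A 6-joint arm with a two-finger parallel gripper is mounted at the origin on the work surface. World frame = base frame: x ahead of the robot, y to its left, z up, the work surface at z = 0. Lengths are in m, angles in rad, forces in N, time in s.
With the tool pointing down it reaches from about 0.425 to 0.925 m from the base axis. Payload 12.5 kg.
Tool frame: the origin (TCP) lies at the very end of the fingers, on their centre line; the grasp point (between the pads) lies 19 mm behind it; z points along the fingers, y is the line along which they close (so a half turn about z gives the same grasp; the last joint's range is limited). The gripper opens to 85 mm and grips with 20 to 120 N. Pads are 22 mm wide; open, the fingers measure 114 mm over their backs; the gripper's body (76 mm by 85 mm) begins 54 mm behind the grasp point. The pads swing forward as they close: fully open they stand 13 mm farther back than shut.
Start: joints at [1.037, 0.491, 1.559, -0, 1.092, -0.106], TCP at [0.259, 0.569, 0.231] pointing down, gripper open.
Joint ranges: [-3.1, 3.1], [-0.84, 2.19], [0.05, 2.79], [-1.13, 4.28], [0.06, 2.93], [-2.69, 2.69]. Speed limits (rad/s): [2.22, 2.22, 2.79, 3.14, 3.14, 3.14].

## Interface

Orientations are given as [roll, pitch, yaw] about the fixed x, y, z axes, in that order (R = Rz(yaw) Ry(pitch) Rx(roll)).
In Python, from rig import state, snapshot, get_calibration, job_done gives the robot as it stands. The module is installed in compiled form; this text tells all that it offers.
- The arm moves only by the tool arm_command, never from a script. Its argument "deltas" is text: rows parted by semicolons, each of 5 numbers parted by spaces: the shift along the tool's x, y, z normalised to -1 to 1, where 1 is 0.075 m, then the turn about the tool's z normalised to -1 to 1, where 1 is 0.08 rad, then the finger opening in mm, from 0 to 85.4. In form: x y z roll jaw; .... A call has exactly 5 rows; each row shifts and turns the commanded pose from where the row before left it, along the tool's axes as they then stand; what a row does not reach is not made up. A row lasts 1/8 s, in which the tool goes at most 62.5 mm and 10.7 degrees, less where a joint would pass 70% of its speed; a pose out of reach is approached as far as the arm can. A call with a number of a shift or a turn outside -1 to 1 is refused whole. A call with a gripper value outside its range is refused whole. The fingers move at their own pace and stop on an object; the grip force is fixed at half the most. Time passes only in rows, so rows that do not move let the fingers close, or fill a call up. It gives the time, the measured TCP pose, the force, the opening and the grip force at its end, in the units of the state.
- state(): the state, without advancing time (a new reading comes with each control period).
- snapshot(name): name is "scene" or "side" or "wrist"; returns the picture (400x640x3 uint8, red, green, blue); there is no depth.
- get_calibration(name): a dict with "vfov" (degrees; the focal length in pixels is half the picture's height over the tangent of half this angle, whatever the lens; pixels are square), "cx", "cy" (the principal point, pixels), "extrinsics" (4x4, takes a point from camera to world coordinates); the wrist camera has in their place "T_tool_cam" (4x4, takes a point from camera to tool coordinates, whose origin is the TCP and whose axes are the flange's). Camera axes: x right, y down, z forward; pixel columns grow to the right and rows downward; lengths in m; the calibration is good to about 2 mm. A picture is of the moment at which its call begins: read the wrist's pose just before it. get_calibration takes no time and is no camera call.
- job_done(): hands the job in; it is judged then, once.
The state is a dict: "clock": time; "joints": joint angles; "joint_velocities": joint speeds; "joint_efforts": joint torques, N m; "eef_pos": TCP position; "tcp_rot": TCP orientation; "force": force on the tool from outside, world axes, zero at the start; "ft_torque": the same for the moment, N m; "grip_width": finger opening in m; "grasp_force": force on a finger pad.
Only numpy, scipy, OpenCV 4.12 (cv2) and the standard library are available. Lean on these libraries where they do the work, as an engineer would, in place of code of your own. Each camera call takes 0.05 s, during which the arm holds its last target. There are 200 camera calls.

## Task

Lay two guard plates on the sloping machine apron like roof slates, working up from the plate bolted at its bottom: first the plain full-length plate, its lower edge on the lower scribed line so that it overlaps the bolted plate, then the full-length plate with the turned-up edge, that edge uppermost, its lower edge on the upper scribed line so that it overlaps the plain one. Both lie square and centred across the apron; the short plate is only a spare for another machine.

Things in the scene. Friction and masses are not known exactly. Their poses are not given: they have to be found in the camera images.
- plain_plate: Flat bare-metal plate, 100 mm along x, 150 along y, 5 thick, about 0.26 kg, flat on the table at the start. From the middle of its top stands a lug to grip: 22 mm along x, 10 thick along y, its top 37 mm above the underside. Origin: centre of the underside, z up. The short plate lying near (100 x 85 mm, same lug) is another one.
- head_plate: Plate as the plain one (100 x 150 x 5 mm, same lug in the middle), also flat on the table, but with its long edge at +x turned up: a 4 mm thick flange along that edge, its top 25 mm above the underside. Origin: centre of the underside, y along the 150 mm length, z up. When laid, +x points up the slope.
- lower_line (a point): Middle of the lower black line, on the deck's surface. x: up the slope (14 degrees); y: along the line; z: square out of the deck (230 mm wide). The bolted plate (5 mm thick, 150 across) ends 24 mm upslope of it. A plate laid here has its centre 50 mm upslope and rests on the bolted plate's edge: 4 degrees flatter than the deck, centre of its underside 3 mm off it.
- upper_line (a point): Middle of the upper black line on the same deck, 76 mm upslope of the lower one, same axes. The plain plate, once laid, ends 24 mm upslope of it. The plate laid here rests on that edge in the same way: centre 50 mm upslope of the line, 4 degrees flatter than the deck, centre of its underside 3 mm off it. The deck ends 114 mm upslope of the line.
There are look-alikes about, which are no part of the job. What is shaped like the head_plate but red is not meant. Leave any brown look-alike of the plain_plate alone.

How it is judged:
On the way, in this order (a step that is already met when the one before it is completed fails the run):
1. the plain plate lies released on the lower line, overlapping the bolted plate (x of plain_plate in the frame of lower_line between 0.036 and 0.064 m and y of plain_plate in the frame of lower_line between -0.02 and 0.02 m and z of plain_plate in the frame of lower_line between 0.001 and 0.007 m and angle between the y axis of plain_plate and the y axis of lower_line, either way round below 0.18 rad and contact force between the fingers and plain_plate below 0.2 N), for 0.2 s.
2. the plate with the turned-up edge lies released on the upper line, overlapping the plain plate (x of head_plate in the frame of upper_line between 0.036 and 0.064 m and y of head_plate in the frame of upper_line between -0.02 and 0.02 m and z of head_plate in the frame of upper_line between 0.001 and 0.007 m and angle between the y axis of head_plate and the y axis of upper_line, either way round below 0.18 rad and x of lower_line in the frame of head_plate below 0 m and contact force between the fingers and head_plate below 0.2 N), for 0.2 s.
At the end, for the whole second after the job is handed in: Both plates lie still, lugs up: the plain one's lower edge within 14 mm of the lower line, the other's within 14 mm of the upper line, on top of the plain plate and turned-up edge uppermost; both centred within 20 mm and square within 10 degrees (x of plain_plate in the frame of lower_line between 0.036 and 0.064 m and y of plain_plate in the frame of lower_line between -0.02 and 0.02 m and z of plain_plate in the frame of lower_line between 0.001 and 0.007 m and angle between the y axis of plain_plate and the y axis of lower_line, either way round below 0.18 rad and x of head_plate in the frame of upper_line between 0.036 and 0.064 m and y of head_plate in the frame of upper_line between -0.02 and 0.02 m and z of head_plate in the frame of upper_line between 0.001 and 0.007 m and angle between the y axis of head_plate and the y axis of upper_line, either way round below 0.18 rad and x of lower_line in the frame of head_plate below 0 m and angle between each of plain_plate, head_plate's own z axis and vertical below 0.5 rad and linear speed of each of plain_plate, head_plate below 0.01 m/s); the robot touches nothing.
It also fails if it takes over 58 s, if anything falls off the work surface, if the arm or the gripper's body presses on something with over 40 N, if the wrist force passes 120 N, or if a joint passes its speed limit or range.

## Working session

There is one attempt and no reset: what is moved stays moved. The work goes in short steps, Python scripts to look and compute and a tool call to move; the robot and the scene stay as the last step left them, time stands still between calls to the robot, and variables do not carry over. Pictures are saved under pics/ and viewed, at most 10 in all, crops included, and the job is handed in when it is done.

Besides the shell and the picture viewer there is one more tool, called after "Call:" as a command line: name --argument value ..., lists and objects as JSON in quotes. arm_command: Moves the arm, as the interface text tells. Its arguments: {"type":"object","properties":{"deltas":{"type":"string"}},"required":["deltas"]}

```bash
mkdir -p pics; python3 - <<'E'
from rig import *
import cv2,json
for n in ("scene","side","wrist"):
    im=snapshot(n); cv2.imwrite(f"pics/{n}0.png",im[:,:,::-1])
    c=get_calibration(n); print(n,{k:(v.tolist() if hasattr(v,'tolist') else v) for k,v in c.items()})
print(state())
E
```

```text
scene {'vfov': 55.970430667530536, 'cx': 323.78810173081325, 'cy': 200.50596968288752, 'extrinsics': [[0.6338195134735283, 0.6016981830058261, -0.48603716000699737, 0.9050012400442082], [0.7734361587036295, -0.4862610775751756, 0.4066284210986775, -0.5179471156623716], [0.008326628967021632, -0.6336477420483059, -0.7735768909727909, 0.8246242196977467], [0.0, 0.0, 0.0, 1.0]]}
side {'vfov': 46.31482007791753, 'cx': 323.1488234940563, 'cy': 203.80261056476542, 'extrinsics': [[0.7395714309499881, -0.4032727135473763, 0.5388925839448179, -0.352377893983552], [-0.6730404945548826, -0.43462651481178205, 0.5984281789086163, -1.0110730945214532], [-0.007112749953840728, -0.8052769158064197, -0.5928562200545716, 0.9048439169010042], [0.0, 0.0, 0.0, 1.0]]}
wrist {'vfov': 66.3251359527154, 'cx': 319.44533969347583, 'cy': 196.96995730206984, 'T_tool_cam': [[-0.0005665727061498654, -0.9635013727782145, -0.2677027897685481, 0.06670725547539226], [0.9999998060057456, -0.0004766088359445138, -0.0004010392593219678, 0.001242798886970542], [0.0002588123618840019, -0.26770296505364366, 0.9635014558980427, -0.14220052571237143], [0.0, 0.0, 0.0, 1.0]]}
{'clock': 0.15, 'joints': array([ 1.03740510e+00,  4.91396273e-01,  1.55927651e+00,  1.81963852e-05,
        1.09168983e+00, -1.05596768e-01]), 'joint_velocities': array([-0.00344013, -0.00140783, -0.00077998,  0.00048293,  0.00061787,
       -0.00205782]), 'joint_efforts': array([ 2.05023425e-03, -6.18720531e+01, -2.61687541e+01, -2.95715529e-05,
        3.18294566e-03, -5.43761463e-07]), 'eef_pos': array([0.25919024, 0.56856331, 0.23088875]), 'tcp_rot': array([-3.14082868e+00, -9.72057784e-05,  2.71378976e+00]), 'force': array([0.21597198, 0.81474214, 0.6100449 ]), 'ft_torque': array([-0.01729179, -0.03829169, -0.00941101]), 'grasp_force': 0.0, 'grip_width': 0.08538655202630532}
```

View pics/scene0.png

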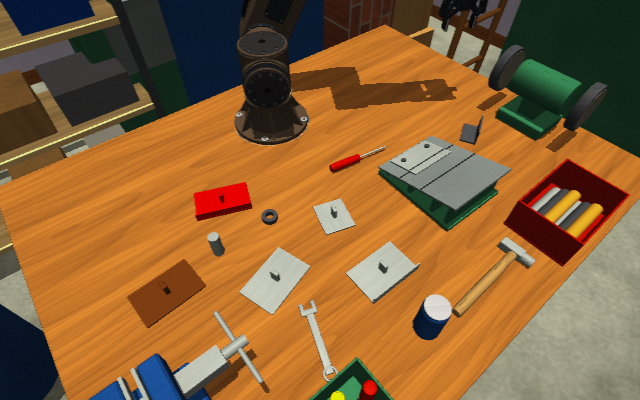

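View pics/side0.png

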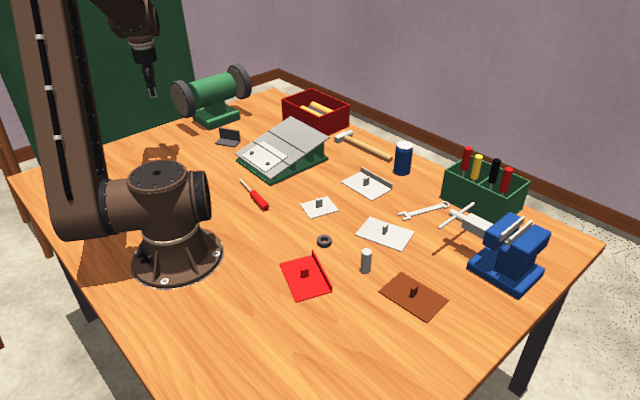

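Scene view: the plain full-length plate is at (275,280), and the flanged plate at (383,270). The short spare is at (334,215), the red flanged look-alike at (222,200) and the brown look-alike at (166,292). The apron is at (445,180). The bare-metal long plates fit the description; I'll confirm this in an enlarged crop.

```bash
python3 - <<'E'
import cv2
im=cv2.imread("pics/scene0.png")
cv2.imwrite("pics/c1.png",cv2.resize(im[225:325,230:430],None,fx=4,fy=4,interpolation=cv2.INTER_CUBIC))
cv2.imwrite("pics/c2.png",cv2.resize(im[130:230,370:520],None,fx=5,fy=5,interpolation=cv2.INTER_CUBIC))
E
```

```text
(no output)
```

View pics/c1.png

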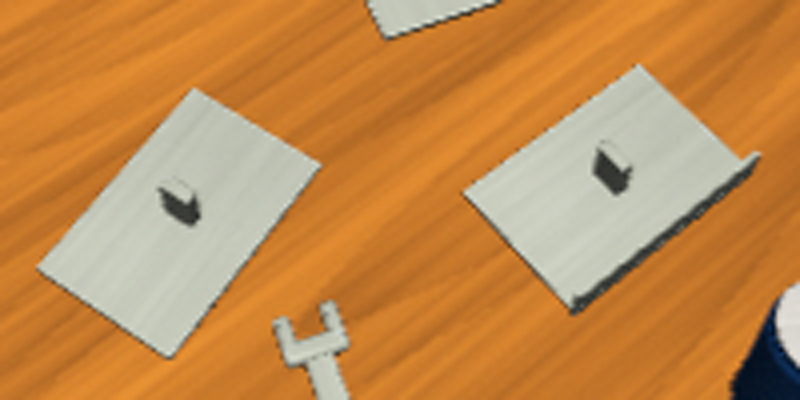

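View pics/c2.png

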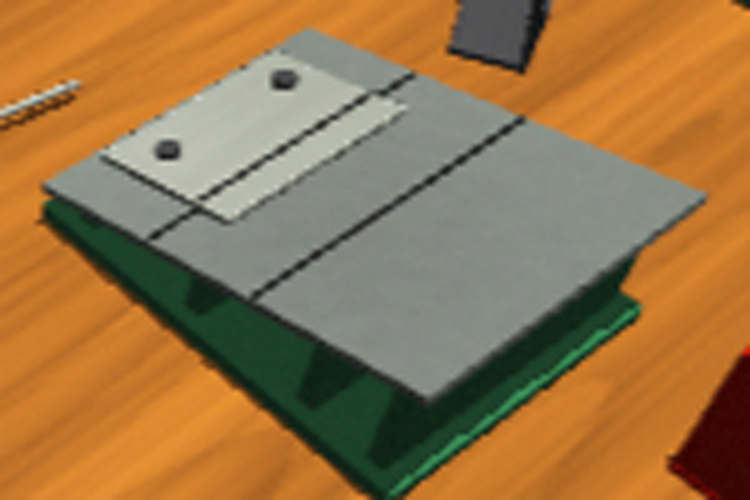

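Crop 1 confirms the bare, full-length plain plate on the left and the bare plate with its flange at lower right on the right. Crop 2 shows the lower line from (150,237) to (413,74) and the upper line from (253,297) to (523,118), with upslope to the lower right.

```bash
cat > h.py <<'E'
import numpy as np
from scipy.optimize import least_squares
from scipy.spatial.transform import Rotation as R
from rig import *
def proj(P,cal,T=None):
    E=np.array(cal.get("extrinsics",T)); P=np.atleast_2d(P)
    q=(P-E[:3,3])@E[:3,:3]; f=200/np.tan(np.radians(cal["vfov"])/2)
    return np.c_[cal["cx"]+f*q[:,0]/q[:,2],cal["cy"]+f*q[:,1]/q[:,2]]
def wT(s):
    T=np.eye(4);T[:3,:3]=R.from_euler('xyz',s["tcp_rot"]).as_matrix();T[:3,3]=s["eef_pos"]
    return T@np.array(get_calibration("wrist")["T_tool_cam"])
def pose(v,slope=0):  # x,y,z,yaw
    return R.from_euler('z',v[3]).as_matrix()@R.from_euler('y',-slope).as_matrix()
def fit(P,uv,cal,v0,slope=0,fz=None,T=None):
    P=np.array(P);uv=np.array(uv,float)
    def full(v): return np.r_[v[:2],fz,v[2]] if fz is not None else v
    f=lambda v:(proj(P@pose(full(v),slope).T+full(v)[:3],cal,T)-uv).ravel()
    r=least_squares(f,v0 if fz is None else np.r_[v0[:2],v0[3]]); return full(r.x),r.fun.reshape(-1,2)
S14=np.radians(14)
E
python3 - <<'E'
from h import *
c=get_calibration("scene"); np.set_printoptions(precision=4,suppress=True)
o1=lambda p:(np.array(p)+.5)/4-.5+[230,225]
o2=lambda p:(np.array(p)+.5)/5-.5+[370,130]
rect=[[-.05,.075,.005],[.05,.075,.005],[.05,-.075,.005],[-.05,-.075,.005]]
for v in range(4):
  y0=v*np.pi/2
  r=fit(rect,o1([[195,88],[320,165],[170,357],[38,268]]),c,[.7,-.1,0,y0],fz=0); print("plain",r[0],abs(r[1]).max())
# head: -x corners, far inner flange, flange outer bottom
  r=fit([[-.05,.075,.005],[-.05,-.075,.005],[.05,-.075,0],[.05,.075,.025],[.05,-.075,.025]],o1([[639,65],[465,193],[574,314],[760,154],[572,298]]),c,[.7,.1,0,y0],fz=0); print("head",r[0],r[1].round(1).tolist())
  r=fit([[0,.115,0],[0,-.115,0],[.076,.115,0],[.076,-.115,0],[.19,.115,0],[.19,-.115,0]],o2([[413,74],[150,237],[523,118],[253,297],[707,195],[430,401]]),c,[.6,.4,.08,y0],slope=S14); print("deck",r[0],r[1].round(1).tolist())
E
```

```text
plain [ 0.5037 -0.3308  0.      0.2979] 0.643154787314586
head [ 0.6489 -0.116   0.     -0.0253] [[0.0, -0.3], [-0.8, -0.8], [-0.4, 0.6], [-0.1, 0.4], [1.3, -0.0]]
deck [ 0.4906  0.2214  0.049  -0.0263] [[0.7, -0.1], [-0.4, 1.0], [0.2, 0.0], [-0.2, 0.4], [-0.2, -0.3], [-0.1, -0.9]]
plain [ 0.5037 -0.3308  0.      0.2979] 0.6431547692765207
head [ 0.6489 -0.116   0.     -0.0253] [[0.0, -0.3], [-0.8, -0.8], [-0.4, 0.6], [-0.1, 0.4], [1.3, -0.0]]
deck [ 0.4906  0.2214  0.049  -0.0263] [[0.7, -0.1], [-0.4, 1.0], [0.2, 0.0], [-0.2, 0.4], [-0.2, -0.3], [-0.1, -0.9]]
plain [ 0.5037 -0.3308  0.      0.2979] 0.6431547701442355
head [ 0.6489 -0.116   0.      6.2579] [[0.0, -0.3], [-0.8, -0.8], [-0.4, 0.6], [-0.1, 0.4], [1.3, -0.0]]
deck [0.4906 0.2214 0.049  6.2569] [[0.7, -0.1], [-0.4, 1.0], [0.2, 0.0], [-0.2, 0.4], [-0.2, -0.3], [-0.1, -0.9]]
plain [ 0.5037 -0.3308  0.      6.5811] 0.6431548025855136
head [ 0.6489 -0.116   0.      6.2579] [[0.0, -0.3], [-0.8, -0.8], [-0.4, 0.6], [-0.1, 0.4], [1.3, -0.0]]
deck [0.4906 0.2214 0.049  6.2569] [[0.7, -0.1], [-0.4, 1.0], [0.2, 0.0], [-0.2, 0.4], [-0.2, -0.3], [-0.1, -0.9]]
```

```bash
cat > plan.py <<'E'
import sys; from h import *
# args: n jaw yaw x,y,z [x,y,z ...]  -> prints rows from present pose
def plan(n,jaw,yaw,wps,start=None):
    s=state(); p,a=(s["eef_pos"].copy(),s["tcp_rot"][2]) if start is None else start
    W=np.array([p]+wps); d=np.r_[0,np.cumsum(np.linalg.norm(np.diff(W,axis=0),axis=1)+1e-9)]
    a0=a; dy=(yaw-a0)
    if start is None and abs(dy)>4: dy=(dy+np.pi)%(2*np.pi)-np.pi
    out=[]
    for i in range(1,n+1):
        t=d[-1]*i/n; g=np.array([np.interp(t,d,W[:,k]) for k in range(3)])
        Rt=np.c_[[np.cos(a),np.sin(a),0],[np.sin(a),-np.cos(a),0],[0,0,-1]]
        m=(Rt.T@(g-p)/.075).round(2); r=round(-(a0+dy*i/n-a)/.08,2)
        p=p+Rt@m*.075; a-=r*.08
        assert np.linalg.norm(m)<.83 and abs(r)<=1,(m,r)
        out.append("%g %g %g %g %g"%(*m,r,jaw))
    for i in range(0,n,5): print("; ".join(out[i:i+5]))
    print("end",p.round(4),round(a,4)); return p,a
if __name__=="__main__":
    n,jaw,yaw=int(sys.argv[1]),float(sys.argv[2]),float(sys.argv[3])
    plan(n,jaw,yaw,[np.array(eval(w)) for w in sys.argv[4:]])
E
python3 plan.py 35 50 0.298 .42,.42,.2 .52,.15,.18 .504,-.331,.12
```

```text
-0.36 -0.12 0.05 0.86 50; -0.36 -0.09 0.06 0.87 50; -0.37 -0.07 0.05 0.86 50; -0.37 -0.04 0.05 0.86 50; -0.38 -0.01 0.05 0.86 50
-0.37 0.01 0.06 0.87 50; -0.38 0.03 0.05 0.86 50; -0.36 0.02 0.05 0.86 50; -0.37 -0.08 0.02 0.87 50; -0.37 -0.07 0.03 0.86 50
-0.38 -0.03 0.03 0.86 50; -0.38 -0.01 0.02 0.86 50; -0.38 0.01 0.03 0.87 50; -0.37 0.04 0.03 0.86 50; -0.37 0.07 0.02 0.86 50
-0.37 0.09 0.03 0.86 50; -0.36 0.12 0.02 0.87 50; -0.35 0.13 0.03 0.86 50; -0.38 0.03 0.05 0.86 50; -0.37 0.05 0.05 0.87 50
-0.37 0.07 0.04 0.86 50; -0.36 0.1 0.05 0.86 50; -0.35 0.13 0.05 0.86 50; -0.35 0.15 0.04 0.87 50; -0.33 0.17 0.05 0.86 50
-0.32 0.2 0.05 0.86 50; -0.31 0.22 0.04 0.87 50; -0.29 0.24 0.05 0.86 50; -0.27 0.26 0.05 0.86 50; -0.26 0.27 0.04 0.86 50
-0.23 0.3 0.05 0.87 50; -0.22 0.3 0.05 0.86 50; -0.19 0.33 0.04 0.86 50; -0.17 0.33 0.05 0.86 50; -0.15 0.35 0.05 0.87 50
end [ 0.5038 -0.3311  0.1199] 0.2978
```

Call:
arm_command --deltas "-0.36 -0.12 0.05 0.86 50; -0.36 -0.09 0.06 0.87 50; -0.37 -0.07 0.05 0.86 50; -0.37 -0.04 0.05 0.86 50; -0.38 -0.01 0.05 0.86 50"

```text
clock: 0.78
eef_pos: [0.3636, 0.4726, 0.2115]
tcp_rot: [-3.141, -0.0, 2.367]
force: [-0.3, 0.8, 0.8]
grip_width: 0.05
grasp_force: 0.0
```

Signs are as planned; I'll continue.

Call:
arm_command --deltas "-0.37 0.01 0.06 0.87 50; -0.38 0.03 0.05 0.86 50; -0.36 0.02 0.05 0.86 50; -0.37 -0.08 0.02 0.87 50; -0.37 -0.07 0.03 0.86 50"

```text
clock: 1.4
eef_pos: [0.4419, 0.3603, 0.1958]
tcp_rot: [-3.141, 0.0, 2.021]
force: [0.6, 0.3, 0.4]
grip_width: 0.0501
grasp_force: 0.0
```

Call:
arm_command --deltas "-0.38 -0.03 0.03 0.86 50; -0.38 -0.01 0.02 0.86 50; -0.38 0.01 0.03 0.87 50; -0.37 0.04 0.03 0.86 50; -0.37 0.07 0.02 0.86 50"

```text
clock: 2.02
eef_pos: [0.4914, 0.2276, 0.1861]
tcp_rot: [-3.141, -0.0, 1.676]
force: [0.2, 0.2, 0.7]
grip_width: 0.0499
grasp_force: 0.0
```

Call:
arm_command --deltas "-0.37 0.09 0.03 0.86 50; -0.36 0.12 0.02 0.87 50; -0.35 0.13 0.03 0.86 50; -0.38 0.03 0.05 0.86 50; -0.37 0.05 0.05 0.87 50"

```text
clock: 2.65
eef_pos: [0.5183, 0.0909, 0.1725]
tcp_rot: [-3.141, 0.0, 1.331]
force: [-0.3, -1.2, 0.0]
grip_width: 0.0502
grasp_force: 0.0
```

Call:
arm_command --deltas "-0.37 0.07 0.04 0.86 50; -0.36 0.1 0.05 0.86 50; -0.35 0.13 0.05 0.86 50; -0.35 0.15 0.04 0.87 50; -0.33 0.17 0.05 0.86 50"

```text
clock: 3.28
eef_pos: [0.5131, -0.0496, 0.1554]
tcp_rot: [-3.142, -0.0, 0.986]
force: [-0.3, 0.4, 0.1]
grip_width: 0.05
grasp_force: 0.0
```

Call:
arm_command --deltas "-0.32 0.2 0.05 0.86 50; -0.31 0.22 0.04 0.87 50; -0.29 0.24 0.05 0.86 50; -0.27 0.26 0.05 0.86 50; -0.26 0.27 0.04 0.86 50"

```text
clock: 3.9
eef_pos: [0.5084, -0.1908, 0.138]
tcp_rot: [-3.141, 0.0, 0.641]
force: [0.6, -0.2, -0.7]
grip_width: 0.0503
grasp_force: 0.0
```

Call:
arm_command --deltas "-0.23 0.3 0.05 0.87 50; -0.22 0.3 0.05 0.86 50; -0.19 0.33 0.04 0.86 50; -0.17 0.33 0.05 0.86 50; -0.15 0.35 0.05 0.87 50"

```text
clock: 4.53
eef_pos: [0.5038, -0.3319, 0.1199]
tcp_rot: [-3.141, 0.0, 0.295]
force: [-0.3, -0.7, -0.3]
grip_width: 0.05
grasp_force: 0.0
```

```bash
python3 - <<'E'
from h import *; import cv2
s=state(); im=snapshot("wrist"); np.save("w1.npy",wT(s)); print(s["eef_pos"],s["tcp_rot"],s["joints"])
cv2.imwrite("pics/w1.png",im[:,:,::-1])
E
```

```text
[ 0.50377362 -0.3318853   0.11993782] [-3.14122630e+00  1.16579052e-04  2.95491360e-01] [-6.92036328e-01  5.88894467e-01  1.72393915e+00  1.41682738e-04
  8.29129038e-01  5.83172932e-01]
```

View pics/w1.png

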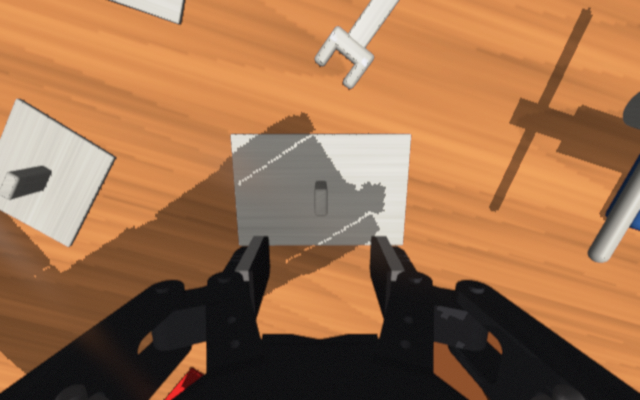

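The wrist view shows the plain plate square to the tool, with corners (231,135), (410,135), (403,245) and (239,245). The lug is at about (321,197), between the fingers.

```bash
python3 - <<'E'
from h import *
c=get_calibration("wrist");T=np.load("w1.npy"); np.set_printoptions(precision=4,suppress=True)
r=fit([[.05,.075,.005],[.05,-.075,.005],[-.05,-.075,.005],[-.05,.075,.005]],[[231,135],[410.5,135],[403.5,245],[238.5,245]],c,[.5,-.33,0,.3],fz=0,T=T);print(r[0],r[1].round(1).tolist())
E
python3 plan.py 10 50 .298 .503,-.331,.010
```

```text
[ 0.5055 -0.3324  0.      0.296 ] [[-1.0, -0.6], [1.3, -0.8], [-0.4, 0.9], [0.1, 1.0]]
0 -0.01 0.15 -0.01 50; 0 -0 0.14 -0.01 50; 0 -0.01 0.15 -0.01 50; 0 -0 0.14 -0.01 50; 0 -0.01 0.15 -0.01 50
0 -0 0.15 -0 50; 0 -0.01 0.14 -0.01 50; 0.01 -0 0.15 -0.01 50; -0 -0.01 0.14 -0.01 50; -0 -0 0.15 -0.01 50
end [ 0.5033 -0.331   0.01  ] 0.298
```

Call:
arm_command --deltas "0.02 0 0.3 0 40; 0 0 0.3 0 40; 0 0 0.3 0 40; 0 0 0.3 0 40; 0 0 0.26 0 40"

```text
clock: 5.2
eef_pos: [0.5053, -0.3304, 0.0097]
tcp_rot: [-3.141, 0.0, 0.298]
force: [-0.3, -0.5, 0.1]
grip_width: 0.0401
grasp_force: 0.0
```

Call:
arm_command --deltas "0 0 0 0 4; 0 0 0 0 4; 0 0 0 0 4; 0 0 0 0 4; 0 0 0 0 4"

```text
clock: 5.82
eef_pos: [0.5054, -0.3306, 0.0111]
tcp_rot: [3.141, -0.0, 0.298]
force: [-0.8, 0.4, 0.1]
grip_width: 0.0086
grasp_force: 59.8
```

```bash
cat >> h.py <<'E'
DECK=np.array([.4906,.2214,.049,-.0263])
def G(line,tcp_h,D=DECK,slope=np.radians(10)): # TCP when plate laid, tool vertical, grasp at tcp_h+.019 above underside
    C=D[:3]+pose(D,S14)@[line+.05,0,.003]
    n=pose(D,slope)[:,2]; g=C+n*(tcp_h+.019)
    return C,g-[0,0,.019]
E
python3 - <<'E'
from h import *
from plan import plan
C,g=G(0,.011);print(C,g)
p=plan(4,4,.298,[np.array([.505,-.331,.14])])
plan(26,4,-.026,[np.array([.53,-.05,.2]),np.r_[g[:2],.17]],start=p)
E
```

```text
[0.53837249 0.22014329 0.06400698] [0.53316485 0.22028029 0.07455121]
-0 0 -0.43 -0 4; -0 0 -0.43 -0 4; -0.01 0 -0.43 -0 4; 0 0 -0.43 -0 4
end [ 0.5047 -0.3308  0.1401] 0.2977
0.11 -0.26 -0.06 0.16 4; 0.1 -0.26 -0.06 0.15 4; 0.1 -0.26 -0.06 0.16 4; 0.1 -0.27 -0.06 0.15 4; 0.09 -0.26 -0.06 0.16 4
0.09 -0.27 -0.06 0.15 4; 0.08 -0.27 -0.06 0.16 4; 0.09 -0.27 -0.06 0.16 4; 0.08 -0.27 -0.06 0.15 4; 0.07 -0.27 -0.06 0.16 4
0.08 -0.27 -0.06 0.15 4; 0.07 -0.27 -0.06 0.16 4; 0.06 -0.27 -0.06 0.15 4; 0.05 -0.28 0 0.16 4; 0.04 -0.28 0.03 0.15 4
0.04 -0.29 0.03 0.16 4; 0.03 -0.28 0.04 0.16 4; 0.03 -0.29 0.03 0.15 4; 0.02 -0.28 0.03 0.16 4; 0.02 -0.28 0.03 0.15 4
0.02 -0.29 0.03 0.16 4; 0.01 -0.29 0.03 0.15 4; 0.01 -0.28 0.04 0.16 4; 0.01 -0.29 0.03 0.16 4; 0 -0.28 0.03 0.15 4
0 -0.29 0.03 0.16 4
end [0.5331 0.2205 0.1701] -0.0263
```

Call:
arm_command --deltas "0 0 -0.3 0 4; 0 0 -0.43 0 4; 0 0 -0.43 0 4; 0 0 -0.43 0 4; 0 0 -0.13 0 4"

```text
clock: 6.45
eef_pos: [0.5058, -0.3309, 0.1415]
tcp_rot: [3.139, -0.002, 0.298]
force: [0.4, -0.6, -2.3]
grip_width: 0.0088
grasp_force: 59.6
```

Call:
arm_command --deltas "0.11 -0.26 -0.06 0.16 4; 0.1 -0.26 -0.06 0.15 4; 0.1 -0.26 -0.06 0.16 4; 0.1 -0.27 -0.06 0.15 4; 0.09 -0.26 -0.06 0.16 4"

```text
clock: 7.08
eef_pos: [0.5147, -0.2249, 0.1614]
tcp_rot: [-3.14, 0.001, 0.235]
force: [-0.2, 0.4, -2.2]
grip_width: 0.0088
grasp_force: 59.4
```

Call:
arm_command --deltas "0.09 -0.27 -0.06 0.15 4; 0.08 -0.27 -0.06 0.16 4; 0.09 -0.27 -0.06 0.16 4; 0.08 -0.27 -0.06 0.15 4; 0.07 -0.27 -0.06 0.16 4"

```text
clock: 7.7
eef_pos: [0.5236, -0.1195, 0.1839]
tcp_rot: [-3.141, 0.001, 0.172]
force: [0.0, 0.3, -3.1]
grip_width: 0.0091
grasp_force: 59.4
```

Call:
arm_command --deltas "0.08 -0.27 -0.06 0.15 4; 0.07 -0.27 -0.06 0.16 4; 0.06 -0.27 -0.06 0.15 4; 0.05 -0.28 0 0.16 4; 0.04 -0.28 0.03 0.15 4"

```text
clock: 8.32
eef_pos: [0.5307, -0.0146, 0.1952]
tcp_rot: [-3.141, 0.001, 0.111]
force: [-0.4, -0.1, -2.5]
grip_width: 0.0089
grasp_force: 59.4
```

Call:
arm_command --deltas "0.04 -0.29 0.03 0.16 4; 0.03 -0.28 0.04 0.16 4; 0.03 -0.29 0.03 0.15 4; 0.02 -0.28 0.03 0.16 4; 0.02 -0.28 0.03 0.15 4"

```text
clock: 8.95
eef_pos: [0.5318, 0.0924, 0.183]
tcp_rot: [-3.142, 0.001, 0.049]
force: [-0.2, -0.3, -1.8]
grip_width: 0.0089
grasp_force: 59.4
```

Call:
arm_command --deltas "0.02 -0.29 0.03 0.16 4; 0.01 -0.29 0.03 0.15 4; 0.01 -0.28 0.04 0.16 4; 0.01 -0.29 0.03 0.16 4; 0 -0.28 0.03 0.15 4"

```text
clock: 9.57
eef_pos: [0.533, 0.1996, 0.1709]
tcp_rot: [3.141, 0.001, -0.014]
force: [-0.4, 0.1, -2.7]
grip_width: 0.0089
grasp_force: 59.4
```

Call:
arm_command --deltas "0 -0.29 0.03 0.16 4; 0 0 0 0 4; 0 0 0 0 4; 0 0 0 0 4; 0 0 0 0 4"

```text
clock: 10.2
eef_pos: [0.5338, 0.2203, 0.1699]
tcp_rot: [-3.142, -0.0, -0.027]
force: [0.3, -0.5, -2.1]
grip_width: 0.0092
grasp_force: 59.4
```

```bash
python3 - <<'E'
from h import *; import cv2
s=state(); im=snapshot("wrist"); np.save("w2.npy",wT(s)); print(s["eef_pos"],s["tcp_rot"])
b=snapshot("scene")[110:230,360:520]
b=cv2.resize(b,(533,400))
cv2.imwrite("pics/w2.png",cv2.resize(np.hstack([im[:,60:580],b]),(800,304),interpolation=cv2.INTER_AREA)[:,:,::-1]); cv2.imwrite("pics/w2full.png",im[:,:,::-1])
E
```

```text
[0.53378806 0.22028552 0.16985843] [-3.14153026e+00 -1.09380176e-04 -2.68136194e-02]
```

View pics/w2full.png

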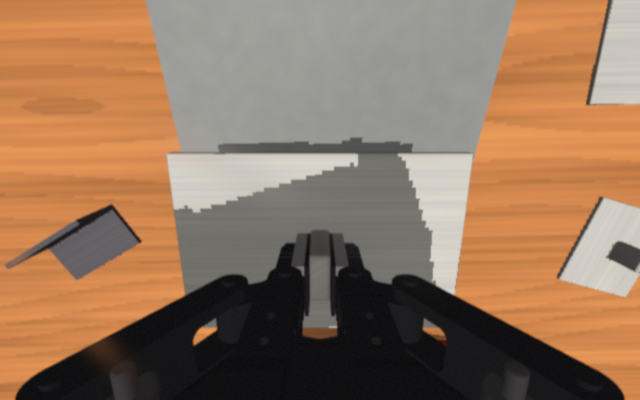

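The wrist view shows the plate held level and square. The deck's left edge runs (147,0)–(182,150) and its right edge (515,0)–(474,150), so I'll check its centring against my model.

```bash
python3 - <<'E'
from h import *
c=get_calibration("wrist");T=np.load("w2.npy"); np.set_printoptions(precision=4,suppress=True)
for D in (DECK,DECK-[0,.006,0,0],DECK+[0,0,-.006,0]):
  Rm=pose(D,S14)
  for u in(.12,.19):
    print(u,proj(D[:3]+np.array([[u,.115,0],[u,-.115,0]])@Rm.T,c,T).round(1).tolist())
# edges at those rows
L=lambda v:147+35*v/150; Rr=lambda v:515-41*v/150
print([(v,L(v),Rr(v)) for v in (0,50,100,150)])
E
```

```text
0.12 [[163.5, 106.4], [477.2, 106.0]]
0.19 [[135.2, -8.3], [505.6, -8.7]]
0.12 [[171.7, 106.1], [485.4, 105.8]]
0.19 [[144.8, -8.6], [515.3, -9.0]]
0.12 [[167.4, 106.5], [473.2, 106.2]]
0.19 [[140.6, -4.7], [500.1, -5.1]]
[(0, 147.0, 515.0), (50, 158.66666666666666, 501.3333333333333), (100, 170.33333333333334, 487.6666666666667), (150, 182.0, 474.0)]
```

Call:
arm_command --deltas "-0.2 0 0 0 4; -0.2 0 0 0 4; -0.2 0 0 0 4; 0 0 0 0 4; 0 0 0 0 4"

```text
clock: 10.92
eef_pos: [0.489, 0.2221, 0.1701]
tcp_rot: [-3.141, -0.001, -0.026]
force: [-0.1, 0.8, -2.5]
grip_width: 0.0086
grasp_force: 59.4
```

```bash
python3 - <<'E'
from h import *; import cv2
np.set_printoptions(precision=4,suppress=True)
s=state(); im=snapshot("wrist"); T=wT(s); np.save("w3.npy",T); print(s["eef_pos"])
cv2.imwrite("pics/w3.png",im[:,:,::-1])
sat=cv2.cvtColor(im,cv2.COLOR_RGB2HSV)[:,:,1]; m=sat<80
for c in (260,320,400): print(c,np.argmax(m[:,c]), m[:60:6,c].astype(int))
for r in (60,80,100,120,140):
  x=np.where(m[r,100:560])[0]+100; print(r,x.min(),x.max())
c=get_calibration("wrist")
for D in (DECK,DECK-[0,.006,0,0]):
  print(proj(D[:3]+np.array([[.19,.04,0],[.19,0,0],[.19,-.05,0],[.19,.115,0],[.19,-.115,0],[.12,.115,0],[.12,-.115,0]])@pose(D,S14).T,c,T).round(1).tolist())
E
```

```text
[0.489  0.2221 0.1701]
260 0 [1 1 1 1 1 1 1 1 1 1]
320 0 [1 1 1 1 1 1 1 1 1 1]
400 0 [1 1 1 1 1 1 1 1 1 1]
60 168 492
80 173 486
100 177 481
120 182 476
140 186 471
[[253.2, -96.0], [321.8, -96.0], [407.6, -96.0], [124.5, -95.9], [519.1, -96.0], [156.0, 39.1], [486.9, 39.0]]
[[263.5, -96.3], [332.1, -96.3], [417.9, -96.3], [134.7, -96.3], [529.4, -96.3], [164.6, 38.9], [495.5, 38.8]]
```

Call:
arm_command --deltas "0.3 0.04 0 0 4; 0.3 0.04 0 0 4; 0.3 0 0 0 4; 0.3 0 0 0 4; 0 0 0 0 4"

```text
clock: 11.6
eef_pos: [0.5798, 0.2133, 0.1692]
tcp_rot: [-3.141, -0.0, -0.027]
force: [-0.9, -0.8, -2.1]
grip_width: 0.0089
grasp_force: 59.4
```

```bash
python3 - <<'E'
from h import *; import cv2
np.set_printoptions(precision=4,suppress=True)
s=state(); im=snapshot("wrist"); T=wT(s); np.save("w4.npy",T); print(s["eef_pos"])
cv2.imwrite("pics/w4.png",im[:,:,::-1])
m=cv2.cvtColor(im,cv2.COLOR_RGB2HSV)[:,:,1]<80
for c in (200,260,320,400,440): print(c, np.where(np.diff(m[:200,c].astype(int)))[0])
for r in (90,110,130):
  x=np.where(m[r,100:560])[0]+100; print(r,x.min(),x.max())
c=get_calibration("wrist")
for D in (DECK,DECK-[0,.006,0,0]):
  print(proj(D[:3]+np.array([[.19,.04,0],[.19,0,0],[.19,-.05,0],[.19,.115,0],[.19,-.115,0],[.15,.115,0],[.15,-.115,0]])@pose(D,S14).T,c,T).round(1).tolist())
E
```

```text
[0.5798 0.2133 0.1692]
200 [61]
260 [61]
320 [61]
400 [62]
440 [62]
90 150 492
110 155 487
130 160 482
[[251.0, 71.3], [311.7, 71.2], [387.5, 71.1], [137.2, 71.5], [486.1, 71.0], [153.4, 130.8], [471.4, 130.3]]
[[260.0, 71.1], [320.8, 71.0], [396.6, 70.9], [146.2, 71.2], [495.3, 70.7], [161.7, 130.6], [479.7, 130.1]]
```

```bash
python3 - <<'E'
from h import *; import cv2
np.set_printoptions(precision=4,suppress=True)
c=get_calibration("wrist");sc=get_calibration("scene")
obs=[]
for n,rows in (("w3",range(20,141,10)),("w4",range(75,146,10))):
  im=cv2.imread(f"pics/{n}.png"); m=cv2.cvtColor(im,cv2.COLOR_BGR2HSV)[:,:,1]<80; T=np.load(n+".npy")
  for r in rows:
    x=np.where(m[r,100:560])[0]+100; obs+=[(T,.115,x.min()-.5,r),(T,-.115,x.max()+.5,r)]
T4=np.load("w4.npy")
def res(v):
  Rm=pose(v,S14); o=[]
  for T,y,x,r in obs:
    q=proj(v[:3]+np.array([[.08,y,0],[.19,y,0]])@Rm.T,c,T); o.append(np.interp(r,[q[1,1],q[0,1]],[q[1,0],q[0,0]]) if 0 else q[0,0]+(r-q[0,1])*(q[1,0]-q[0,0])/(q[1,1]-q[0,1])-x)
  q=proj(v[:3]+np.array([[.19,.06,0],[.19,-.07,0]])@Rm.T,c,T4); o+=list(5*(q[:,1]-[61.4,62.4])); return np.array(o)
r=least_squares(res,DECK); print(r.x,r.fun.round(1))
P=np.array([[0,.115,0],[0,-.115,0],[.076,.115,0],[.076,-.115,0],[.19,.115,0],[.19,-.115,0]])
o2=(np.array([[413,74],[150,237],[523,118],[253,297],[707,195],[430,401]])+.5)/5-.5+[370,130]
print((proj(P@pose(r.x,S14).T+r.x[:3],sc)-o2).round(1).tolist())
E
```

```text
[ 0.4956  0.2158  0.0527 -0.0314] [-0.4 -0.2 -0.2  0.2 -0.1 -0.4  0.1  0.1  0.3 -0.5 -0.5 -0.1 -0.3  0.3
 -0.1 -0.3  0.1  0.2  0.2 -0.4 -0.6  0.  -0.4 -0.6 -0.2 -0.2  0.5  0.3
  0.1  0.6  0.6 -0.1  0.2  0.2 -0.2  0.5  0.4 -0.2 -0.1  0.1  0.5  0.4
  0.4 -0.4]
[[1.3, 0.7], [-0.4, 1.9], [1.0, 1.0], [-0.1, 1.5], [0.8, 1.0], [0.1, 0.6]]
```

```bash
sed -i 's/^DECK=.*/DECK=np.array([.4956,.2158,.0527,-.0314])/' h.py; python3 - <<'E'
from h import *
from plan import plan
C,g=G(0,.011);print(C,g)
p=plan(5,4,-.031,[np.r_[g[:2],.125]])
plan(10,4,-.031,[g-[0,0,.001]],start=p)
E
```

```text
[0.54336546 0.21429967 0.06770698] [0.53815859 0.21446322 0.07825121]
-0.11 -0 0.12 0.01 4; -0.11 -0 0.12 0.01 4; -0.1 0 0.11 0.01 4; -0.11 0 0.12 0.01 4; -0.11 0 0.12 0.01 4
end [0.5382 0.2145 0.125 ] -0.0308
-0 0 0.06 0 4; -0 0 0.07 0 4; -0 0 0.06 0 4; -0 0 0.06 0 4; -0 0 0.07 0 4
-0 0 0.06 0 4; -0 0 0.07 0 4; -0 0 0.06 0 4; -0 0 0.06 0 4; -0 0 0.07 0 4
end [0.5382 0.2145 0.077 ] -0.0308
```

Call:
arm_command --deltas "-0.11 0 0.12 0.01 4; -0.11 0 0.12 0.01 4; -0.1 0 0.11 0.01 4; -0.11 0 0.12 0.01 4; -0.11 0 0.12 0.01 4"

```text
clock: 12.28
eef_pos: [0.5374, 0.2148, 0.125]
tcp_rot: [-3.142, 0.0, -0.03]
force: [0.8, 0.2, -3.1]
grip_width: 0.0085
grasp_force: 59.5
```

Call:
arm_command --deltas "0 0 0.12 0 4; 0 0 0.1 0 4; 0 0 0.1 0 4; 0 0 0.1 0 4; 0 0 0.06 0 4"

```text
clock: 12.9
eef_pos: [0.5381, 0.2147, 0.089]
tcp_rot: [3.142, 0.0, -0.03]
force: [-0.4, 1.3, -2.4]
grip_width: 0.0093
grasp_force: 59.5
```

Call:
arm_command --deltas "0 0 0.02 0 4; 0 0 0.02 0 4; 0 0 0.02 0 4; 0 0 0.01 0 4; 0 0 0 0 4"

```text
clock: 13.52
eef_pos: [0.5375, 0.2148, 0.0858]
tcp_rot: [-3.141, -0.0, -0.03]
force: [-10.1, -1.0, 14.3]
grip_width: 0.0089
grasp_force: 62.0
```

Call:
arm_command --deltas "0 0 0.01 0 4; 0 0 0.01 0 4; 0 0 0.01 0 4; 0 0 0 0 4; 0 0 0 0 4"

```text
clock: 14.15
eef_pos: [0.5366, 0.2148, 0.0834]
tcp_rot: [3.141, 0.002, -0.03]
force: [-13.9, -1.4, 15.6]
grip_width: 0.0087
grasp_force: 62.4
```

Call:
arm_command --deltas "0.01 0 0.02 0 4; 0 0 0.01 0 4; 0 0 0.01 0 4; 0 0 0 0 4; 0 0 0 0 4"

```text
clock: 14.78
eef_pos: [0.5361, 0.2148, 0.0802]
tcp_rot: [3.141, 0.005, -0.03]
force: [-18.9, 0.3, 18.1]
grip_width: 0.0088
grasp_force: 63.1
```

Call:
arm_command --deltas "0.01 0 0.01 0 4; 0 0 0.01 0 4; 0 0 0.01 0 4; 0 0 0 0 4; 0 0 0 0 4"

```text
clock: 15.4
eef_pos: [0.5369, 0.2148, 0.0778]
tcp_rot: [3.141, 0.005, -0.03]
force: [-18.7, -0.1, 15.8]
grip_width: 0.009
grasp_force: 62.7
```

Call:
arm_command --deltas "-0.02 0 0 0 4; 0 0 0 0 4; 0 0 0 0 13; 0 0 0 0 13; 0 0 0 0 13"

```text
clock: 16.02
eef_pos: [0.5383, 0.2147, 0.0768]
tcp_rot: [-3.141, -0.0, -0.03]
force: [-0.4, -0.2, -0.6]
grip_width: 0.013
grasp_force: 0.0
```

Call:
arm_command --deltas "0 0 0 0 30; 0 0 -0.1 0 30; 0 0 -0.2 0 30; -0.1 0 -0.6 0 30; -0.3 0 -0.6 0 30"

```text
clock: 16.65
eef_pos: [0.5082, 0.2156, 0.1913]
tcp_rot: [-3.141, -0.001, -0.031]
force: [0.2, 0.2, -0.1]
grip_width: 0.0301
grasp_force: 0.0
```

Call:
arm_command --deltas "-0.5 0.4 -0.3 0 40; -0.4 0.6 -0.2 0 40; -0.2 0.7 0 0 40; 0 0.8 0 0 40; 0 0.8 0 0 40"

```text
clock: 17.27
eef_pos: [0.4178, -0.0309, 0.2282]
tcp_rot: [3.141, -0.002, -0.029]
force: [0.9, 0.2, -0.1]
grip_width: 0.0398
grasp_force: 0.0
```

```bash
python3 - <<'E'
from h import *; import cv2
s=state(); im=snapshot("scene"); print(s["eef_pos"],s["tcp_rot"])
cv2.imwrite("pics/s2.png",im[:,:,::-1])
cv2.imwrite("pics/c3.png",cv2.resize(im[130:230,370:520],None,fx=5,fy=5,interpolation=cv2.INTER_CUBIC)[:,:,::-1])
E
```

```text
[ 0.41780607 -0.03086741  0.22817822] [ 3.14119009e+00 -2.40990314e-03 -2.94596439e-02]
```

View pics/c3.png

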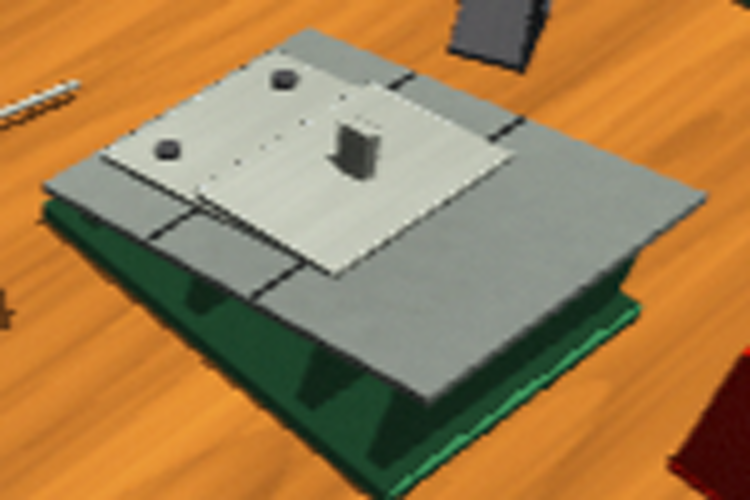

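The plain plate lies square over the bolted plate: lower corners (197,192) and (372,85), upper corners (335,275) and (515,153), with its lower edge on the lower line. I'll check it numerically and plan the head grasp.

```bash
python3 - <<'E'
from h import *
from plan import plan
np.set_printoptions(precision=4,suppress=True)
sc=get_calibration("scene")
o=lambda p:(np.array(p)+.5)/5-.5+[370,130]
D0=np.array([.4906,.2214,.049,-.0263])  # scene-fit deck
r=fit([[-.05,-.075,.005],[-.05,.075,.005],[.05,-.075,.005],[.05,.075,.005]],o([[197,192],[372,85],[335,272],[515,153]]),sc,[.54,.22,.06,0],slope=np.radians(10))
print(r[0],r[1].round(1).tolist(),"in lower_line:",pose(D0,S14).T@(r[0][:3]-D0[:3]))
p=plan(10,40,-.025,[np.array([.6507,-.1176,.10])])
E
```

```text
[ 0.5334  0.2258  0.0586 -0.0298] [[0.1, -0.2], [0.1, -0.4], [0.1, 0.3], [-0.3, 0.3]] in lower_line: [ 0.0437  0.0056 -0.001 ]
0.31 0.1 0.17 -0.01 40; 0.32 0.1 0.17 -0.01 40; 0.31 0.09 0.17 -0.01 40; 0.31 0.1 0.17 -0.01 40; 0.32 0.1 0.17 -0.01 40
0.31 0.1 0.17 -0.01 40; 0.31 0.1 0.18 -0.01 40; 0.32 0.1 0.17 -0.01 40; 0.31 0.1 0.17 -0.01 40; 0.31 0.1 0.17 -0.01 40
end [ 0.6504 -0.1175  0.0998] -0.0251
```

Call:
arm_command --deltas "0.31 0.1 0.17 -0.01 40; 0.32 0.1 0.17 -0.01 40; 0.31 0.09 0.17 -0.01 40; 0.31 0.1 0.17 -0.01 40; 0.32 0.1 0.17 -0.01 40"

```text
clock: 17.95
eef_pos: [0.5356, -0.0696, 0.1637]
tcp_rot: [3.141, -0.001, -0.026]
force: [0.1, 0.2, 0.1]
grip_width: 0.0403
grasp_force: 0.0
```

Call:
arm_command --deltas "0.31 0.1 0.17 -0.01 40; 0.31 0.1 0.18 -0.01 40; 0.32 0.1 0.17 -0.01 40; 0.31 0.1 0.17 -0.01 40; 0.31 0.1 0.17 -0.01 40"

```text
clock: 18.58
eef_pos: [0.6518, -0.1099, 0.0993]
tcp_rot: [3.141, -0.001, -0.022]
force: [-0.0, 0.3, 0.7]
grip_width: 0.0398
grasp_force: 0.0
```

```bash
python3 - <<'E'
from h import *; import cv2
s=state(); im=snapshot("wrist"); np.save("w5.npy",wT(s)); print(s["eef_pos"],s["tcp_rot"],s["joints"])
cv2.imwrite("pics/w5.png",im[:,:,::-1])
E
```

```text
[ 0.65178653 -0.10993496  0.09927235] [ 3.14143869e+00 -9.52629283e-04 -2.21860244e-02] [-2.66990490e-01  6.83205258e-01  1.58614153e+00  1.06529132e-04
  8.71284327e-01  1.32592339e+00]
```

View pics/w5.png

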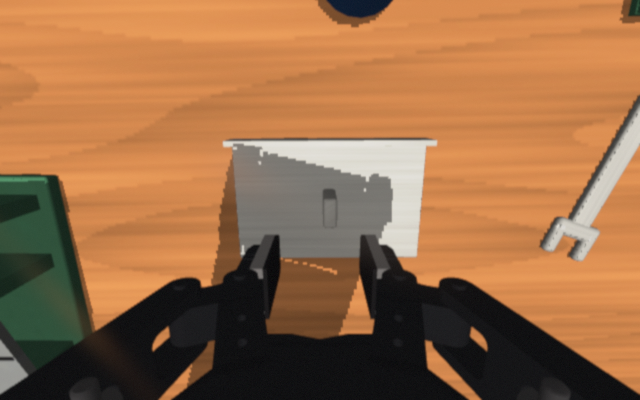

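The wrist view shows the head plate square to the tool with its flange at the top (+x). Flange ends are (224,141) and (436,141), the lower right corner is (416,257), the lower left (241,256), and the lug is at (330,193).

```bash
python3 - <<'E'
from h import *
from plan import plan
np.set_printoptions(precision=4,suppress=True)
c=get_calibration("wrist");T=np.load("w5.npy")
r=fit([[.048,.075,.025],[.048,-.075,.025],[-.05,-.075,.005],[-.05,.075,.005],[0,0,.037]],[[224,142],[436.5,142],[416,257],[241,257],[330,193]],c,[.65,-.116,0,-.025],fz=0,T=T);print(r[0],r[1].round(1).tolist())
v=r[0]; p=plan(5,40,v[3],[np.r_[v[:2],.011]])
p=plan(5,4,v[3],[np.r_[v[:2],.16]],start=p)
C,g=G(.076,.012);print(C,g)
plan(15,4,-.031,[np.array([.65,.05,.2]),np.r_[g[:2],.155]],start=p)
E
```

```text
[ 0.6556 -0.1169  0.     -0.0226] [[-1.4, -4.4], [1.4, -4.5], [1.2, -3.5], [-1.4, -3.4], [0.2, 15.5]]
0.01 0.02 0.23 0 40; 0 0.01 0.23 0 40; 0.01 0.02 0.23 0 40; 0 0.01 0.23 0 40; 0.01 0.02 0.23 0 40
end [ 0.6556 -0.1169  0.0114] -0.0225
0 -0 -0.4 0 4; 0 -0 -0.39 0 4; 0 -0 -0.4 0 4; 0 -0 -0.4 0 4; 0 -0 -0.39 0 4
end [ 0.6556 -0.1169  0.1599] -0.0225
[0.6171 0.212  0.0861] [0.6117 0.2122 0.0976]
-0.02 -0.3 -0.07 0.01 4; -0.01 -0.29 -0.07 0 4; -0.02 -0.3 -0.07 0.01 4; -0.02 -0.3 -0.08 0.01 4; -0.01 -0.3 -0.07 0.01 4
-0.02 -0.29 -0.07 0 4; -0.02 -0.3 -0.07 0.01 4; -0.05 -0.29 0.01 0.01 4; -0.07 -0.29 0.08 0 4; -0.08 -0.28 0.08 0.01 4
-0.08 -0.29 0.08 0.01 4; -0.07 -0.28 0.08 0 4; -0.08 -0.29 0.08 0.01 4; -0.07 -0.28 0.07 0.01 4; -0.08 -0.29 0.08 0.01 4
end [0.6118 0.2122 0.1554] -0.0313
```

Call:
arm_command --deltas "0.01 0.05 0.23 0 40; 0 0.04 0.23 0 40; 0 0 0.24 0 40; 0 0 0.24 0 40; 0 0 0.23 0 40"

```text
clock: 19.25
eef_pos: [0.6512, -0.1163, 0.0095]
tcp_rot: [-3.141, 0.0, -0.022]
force: [0.6, -0.9, -0.3]
grip_width: 0.0401
grasp_force: 0.0
```

Call:
arm_command --deltas "0 0 0 0 4; 0 0 0 0 4; 0 0 0 0 4; 0 0 0 0 4; 0 0 0 0 4"

```text
clock: 19.88
eef_pos: [0.6515, -0.1165, 0.011]
tcp_rot: [-3.142, -0.0, -0.022]
force: [-0.2, 0.4, -2.3]
grip_width: 0.0089
grasp_force: 60.7
```

Call:
arm_command --deltas "0 0 -0.3 0 4; 0 0 -0.42 0 4; 0 0 -0.42 0 4; 0 0 -0.42 0 4; 0 0 -0.42 0 4"

```text
clock: 20.5
eef_pos: [0.6513, -0.1164, 0.1604]
tcp_rot: [-3.142, -0.0, -0.022]
force: [0.4, -0.2, -2.9]
grip_width: 0.0087
grasp_force: 60.7
```

Call:
arm_command --deltas "0 -0.15 -0.07 0.01 4; 0 -0.29 -0.07 0 4; 0 -0.3 -0.07 0.01 4; -0.02 -0.3 -0.08 0.01 4; -0.01 -0.3 -0.07 0.01 4"

```text
clock: 21.12
eef_pos: [0.6514, -0.0139, 0.1863]
tcp_rot: [-3.141, 0.0, -0.025]
force: [-0.3, 0.2, -2.5]
grip_width: 0.0089
grasp_force: 60.8
```

Call:
arm_command --deltas "-0.02 -0.29 -0.07 0 4; -0.02 -0.3 -0.07 0.01 4; -0.05 -0.29 0.01 0.01 4; -0.07 -0.29 0.08 0 4; -0.08 -0.28 0.08 0.01 4"

```text
clock: 21.75
eef_pos: [0.6358, 0.0946, 0.1833]
tcp_rot: [-3.142, 0.001, -0.028]
force: [0.6, 0.1, -2.7]
grip_width: 0.0091
grasp_force: 60.8
```

Call:
arm_command --deltas "-0.08 -0.29 0.08 0.01 4; -0.07 -0.28 0.08 0 4; -0.08 -0.29 0.08 0.01 4; -0.07 -0.28 0.07 0.01 4; -0.08 -0.29 0.08 0.01 4"

```text
clock: 22.38
eef_pos: [0.6107, 0.2027, 0.1545]
tcp_rot: [-3.141, -0.0, -0.031]
force: [1.1, -0.7, -2.4]
grip_width: 0.0087
grasp_force: 60.8
```

Call:
arm_command --deltas "0 -0.15 0 0 4; 0 0 0 0 4; 0 0 0 0 4; 0 0 0 0 4; 0 0 0 0 4"

```text
clock: 23.0
eef_pos: [0.6115, 0.212, 0.155]
tcp_rot: [-3.141, -0.0, -0.032]
force: [-0.2, -0.1, -2.9]
grip_width: 0.0087
grasp_force: 60.7
```

```bash
python3 - <<'E'
from h import *; import cv2
from plan import plan
np.set_printoptions(precision=4,suppress=True)
s=state(); im=snapshot("wrist"); T=wT(s); np.save("w6.npy",T); print(s["eef_pos"],s["force"])
cv2.imwrite("pics/w6.png",im[:,:,::-1])
m=cv2.cvtColor(im,cv2.COLOR_RGB2HSV)[:,:,1]<80
for c in (200,260,320,400,440): print(c, np.where(np.diff(m[:200,c].astype(int)))[0])
print(proj(DECK[:3]+np.array([[.19,.04,0],[.19,0,0],[.19,-.05,0]])@pose(DECK,S14).T,get_calibration("wrist"),T).round(1).tolist())
C,g=G(.076,.012); print(g); plan(5,4,-.031,[np.r_[g[:2]-[.001,0],.125]])
E
```

```text
[0.6115 0.212  0.155 ] [-0.1755 -0.1095 -2.9023]
200 [112]
260 [112]
320 [111]
400 [111]
440 [111]
[[256.4, 113.2], [320.4, 113.1], [400.3, 113.1]]
[0.6117 0.2122 0.0976]
-0 -0 0.08 -0 4; -0 -0 0.08 -0 4; -0.01 -0 0.08 -0 4; 0 -0 0.08 -0.01 4; -0 -0 0.08 0 4
end [0.6107 0.2121 0.1249] -0.0308
```

Call:
arm_command --deltas "0 0 0.15 0 4; 0 0 0.16 0 4; 0 0 0.15 0 4; 0 0 0.12 0 4; 0 0 0.06 0 4"

```text
clock: 23.68
eef_pos: [0.6112, 0.2125, 0.106]
tcp_rot: [3.141, 0.001, -0.031]
force: [-0.6, 0.7, -1.4]
grip_width: 0.0088
grasp_force: 60.7
```

Call:
arm_command --deltas "0 0 0.02 0 4; 0 0 0.02 0 4; 0 0 0.01 0 4; 0 0 0.01 0 4; 0 0 0 0 4"

```text
clock: 24.3
eef_pos: [0.611, 0.2126, 0.1047]
tcp_rot: [-3.141, -0.001, -0.031]
force: [-12.2, -2.9, 18.6]
grip_width: 0.0086
grasp_force: 63.8
```

Call:
arm_command --deltas "0 0 0.01 0 4; 0 0 0.01 0 4; 0 0 0.01 0 4; 0 0 0 0 4; 0 0 0 0 4"

```text
clock: 24.92
eef_pos: [0.6102, 0.2126, 0.1022]
tcp_rot: [3.142, 0.001, -0.031]
force: [-15.4, -2.7, 17.4]
grip_width: 0.0087
grasp_force: 64.0
```

Call:
arm_command --deltas "0.01 0 0.01 0 4; 0 0 0.01 0 4; 0 0 0.01 0 4; 0 0 0 0 4; 0 0 0 0 4"

```text
clock: 25.55
eef_pos: [0.6098, 0.2126, 0.0998]
tcp_rot: [3.141, 0.004, -0.03]
force: [-20.5, -2.0, 21.1]
grip_width: 0.009
grasp_force: 64.7
```

Call:
arm_command --deltas "0.01 0 0.01 0 4; 0 0 0.01 0 4; 0 0 0.01 0 4; 0 0 0 0 4; 0 0 0 0 4"

```text
clock: 26.18
eef_pos: [0.6103, 0.2127, 0.0972]
tcp_rot: [3.141, 0.004, -0.031]
force: [-22.1, -1.0, 19.1]
grip_width: 0.009
grasp_force: 64.4
```

Call:
arm_command --deltas "-0.02 0 0 0 4; 0 0 0 0 4; 0 0 0 0 13; 0 0 0 0 13; 0 0 0 0 13"

```text
clock: 26.8
eef_pos: [0.6116, 0.2125, 0.0956]
tcp_rot: [-3.141, -0.0, -0.031]
force: [-0.1, -0.5, -0.4]
grip_width: 0.0135
grasp_force: 0.0
```

Call:
arm_command --deltas "0 0 0 0 30; 0 0 -0.1 0 30; 0 0 -0.2 0 30; -0.1 0 -0.6 0 30; -0.3 0 -0.6 0 30"

```text
clock: 27.42
eef_pos: [0.5815, 0.2133, 0.2101]
tcp_rot: [-3.141, -0.001, -0.032]
force: [-0.0, -0.0, 0.4]
grip_width: 0.0302
grasp_force: 0.0
```

Call:
arm_command --deltas "-0.5 0.4 -0.2 0 40; -0.4 0.6 -0.1 0 40; -0.2 0.7 0 0 40; 0 0.8 0 0 40; 0 0 0 0 40"

```text
clock: 28.05
eef_pos: [0.493, 0.0255, 0.2319]
tcp_rot: [3.141, -0.002, -0.035]
force: [0.2, 1.1, -0.1]
grip_width: 0.0397
grasp_force: 0.0
```

```bash
python3 - <<'E'
from h import *; import cv2
im=snapshot("scene"); print(state()["eef_pos"])
cv2.imwrite("pics/c4.png",cv2.resize(im[130:230,370:520],None,fx=5,fy=5,interpolation=cv2.INTER_CUBIC)[:,:,::-1])
E
```

```text
[0.4931897  0.02713056 0.23169124]
```

View pics/c4.png

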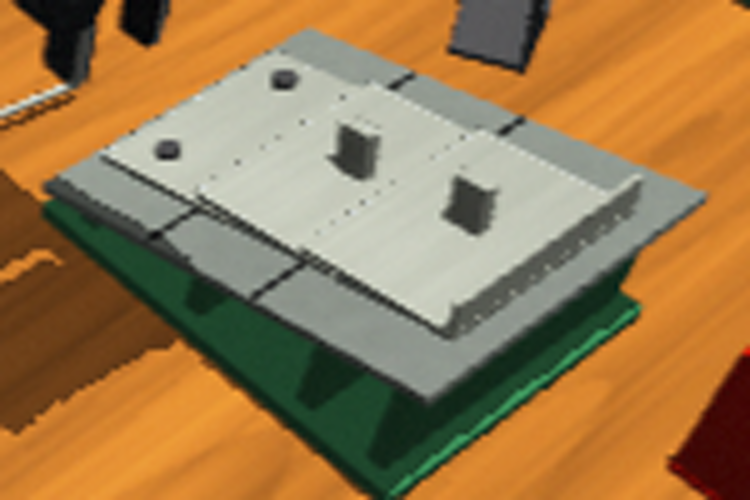

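The head plate lies square on the upper line with its flange uppermost: lower corners (303,250) and (477,130), overlapping the plain plate, which hasn't moved. The gripper is clear, so I'm handing in.

```bash
python3 -c "
from rig import *
print(job_done())"
```

```text
the job is handed in; nothing more can be done
None
```

The job is handed in at about 28 s: the plain plate lies on the lower line and the flanged plate, flange uppermost, on the upper line, both square and centred within tolerance by the last scene picture; the hand-in gave back no verdict.

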